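# Slide a garden-tool battery home in its charger

### The job

Put the loose battery pack on charge: set it down on the charger's deck in front of the two overhanging rails and slide it, tongue first, in under them and the hood, over the spring catch, until it comes up against the terminal block and the catch has sprung up into its notch. How deep that is depends on how the charger was last set and cannot be seen, so work by feel, gently: do not bang the pack down, wedge it in the rails or ram it against the block. Let go of it there, and leave the other things on the bench where they are.

Things in the scene. Friction and masses are not known exactly. Their poses are not given: they have to be found in the camera images.
- pack_mid (a point): centre, half-way up, of the battery pack, over its foot a dark grey block 72 mm long (x), 62 wide (y), top 60 above the bench, 0.34 to 0.55 kg, upright on a flat foot that runs out into a tongue at +x, the nose, which enters the charger first. On top a light grey gauge with four dots towards the nose, three ribs towards the tail. Grip it across its flat sides
- pack: the same pack, origin 30 mm below pack_mid, same axes. Foot: 50 mm wide, 6 thick, x -36 to +78 (tongue from +36); nose corners rounded, its last 12 mm ramped 3 mm up underneath. Neck: 38 wide, z 6 to 14. Body to grip: 62 wide, z 14 to 60, x -36 to +36. A notch under the tongue, 16 mm long, 4 deep, middle at x = +54, takes the catch
- charger: dark grey charger screwed to the bench, underside x -110 to +125 mm, 130 wide (145 at the screw ears); origin on the bench, on the centre line. The pack slides in along +x. Flat deck 34 mm above the bench, open from x = -110 to the rails. A hood (x 65 to 125, 116 wide, 46 above the deck) roofs the far end of the channel 8 mm above the deck, the tongue goes in under it
- mouth (a point): point on the deck midway between the two grey rails, at their mouth (charger x = +5), axes as the charger's. The rails run from here into the hood, 12 mm tall, channel 52 mm wide. Their lips, 42 mm apart, overhang it: underside 8 mm, top 12 mm above the deck (foot below, pack's body above). Webs flare, lips rise a little over the 12 mm before the mouth. Readings are good to some 2 mm: feel the rest
- catch (a joint): spring catch, 0 = up, over 0.002 = pressed (m): a round bump 4.5 mm high on the deck under the hood; the tongue rides over it with 3 to 9 N of push, it springs up into the notch some 1 to 3 mm before home, the push drops, then the nose meets the rigid terminal block. A thumbwheel sets block and catch: at home pack_mid lies anywhere from x = 2 to 28 mm, z 64 in the charger's frame. Keep under 25 N
- canister: bystander: white enamel canister with a lid and a black knob, 109 mm across, 133 mm tall; origin at the centre of its underside
- bowl: bystander: small olive-wood bowl, 110 mm across the rim, 45 mm tall; origin at the centre of its underside
- pot: bystander: empty terracotta plant pot, 106 mm across the rim, 95 mm tall; origin at the centre of its underside
- jar: bystander: glass jar with a metal cap, 72 mm across, 90 mm tall; origin at the centre of its underside
- ring: bystander: white plastic plant ring lying flat, 110 mm across (138 mm over its two clips), 16 mm tall; origin at the centre of its underside
- snips: bystander: orange-handled snips lying flat, 170 mm long, 63 mm wide, 16 mm tall, blades along its +x; origin on the bench under the pivot
- shear: bystander: grey cordless hedge shear without its battery, 350 mm long, 100 mm wide, 116 mm tall, blades along its +x; origin on the bench, under its housing
Things that resemble listed ones, but are neither listed nor needed, are in the scene too. Leave any pink look-alike of the pack alone.

How it is judged (in metres and radians):
On the way, in this order (a step that is already met when the one before it is completed fails the run):
1. the pack's tongue is in the mouth of the rails, under the lips, on the deck's centre line (x of pack_mid in the frame of charger between -0.06 and -0.03 m and y of pack_mid in the frame of charger between -0.003 and 0.003 m and z of pack_mid in the frame of charger between 0.06 and 0.068 m), for 0.05 s.
2. the tongue rides over the catch, pressing it down (x of pack_mid in the frame of charger between -0.03 and 0.03 m and value of joint catch above 0.0015 m), for 0.05 s.
At the end, for the whole second after the job is handed in: the pack rests home in the charger, under the lips and the hood, on the centre line within 2.5 mm and at least as deep as the shallowest setting, with the catch sprung up in its notch (it does so only within about 3 mm of home), the pack at rest and let go (x of pack_mid in the frame of charger between 0.0003 and 0.03 m and y of pack_mid in the frame of charger between -0.0025 and 0.0025 m and z of pack_mid in the frame of charger between 0.06 and 0.068 m and value of joint catch below 0.0006 m and linear speed of pack below 0.01 m/s); the robot touches nothing.
It fails at once if the pack is banged or pressed down on the charger (over 35 N between pack and charger) (contact force between pack and charger above 35 N).
It fails at once if the pack is forced while it slides in or comes home (over 25 N between pack and charger) (x of pack_mid in the frame of charger above -0.06 m and contact force between pack and charger above 25 N).
It fails at once if a bystander is pushed more than 20 mm or tipped ((distance of canister from where it was at the start of the episode above 0.02 m or angle between canister's own z axis and vertical above 0.3 rad) or (distance of bowl from where it was at the start of the episode above 0.02 m or angle between bowl's own z axis and vertical above 0.3 rad) or (distance of pot from where it was at the start of the episode above 0.02 m or angle between pot's own z axis and vertical above 0.3 rad) or (distance of jar from where it was at the start of the episode above 0.02 m or angle between jar's own z axis and vertical above 0.3 rad) or (distance of ring from where it was at the start of the episode above 0.02 m or angle between ring's own z axis and vertical above 0.3 rad) or (distance of snips from where it was at the start of the episode above 0.02 m or angle between snips's own z axis and vertical above 0.3 rad) or (distance of shear from where it was at the start of the episode above 0.02 m or angle between shear's own z axis and vertical above 0.3 rad)).
It also fails if it takes over 67 s, if anything falls off the work surface, if the arm or the gripper's body presses on something with over 40 N, if the wrist force passes 120 N, or if a joint passes its speed limit or range.

### The arm

A 7-joint arm with a two-finger parallel gripper is mounted at the origin on the work surface. World frame = base frame: x ahead of the robot, y to its left, z up, the work surface at z = 0. Lengths are in mm, angles in rad, forces in N, time in s.
With the tool pointing down it reaches from about 425 to 975 mm from the base axis. Payload 16.7 kg.
Tool frame: the origin (TCP) lies on the mounting face of the last link; the fingertips stand 173 mm ahead of it and the grasp point (between the pads) lies ahead of it (r.tcp_to_grasp is the z of the grasp point in the tool frame, in mm); z points along the fingers, y is the line along which they close (so a half turn about z gives the same grasp; the last joint's range is limited). The gripper opens to 85 mm and grips with 20 to 120 N. Pads are 22 mm wide; open, the fingers measure 114 mm over their backs; the gripper's body (76 mm by 85 mm) begins 54 mm behind the grasp point. The pads swing forward as they close: fully open they stand 13 mm farther back than shut.
Start: joints at [-1.282, 0.426, 0.074, 1.606, -0.034, 1.111, -0.067], TCP at [286.784, 611.018, 404.702] pointing down, gripper open.
Joint ranges: [-2.85, 2.85], [-0.5, 2.14], [-1.23, 1.37], [0.21, 2.46], [-1.02, 4.16], [0.16, 2.05], [-2.73, 2.73]. Speed limits (rad/s): [1.89, 1.89, 2.39, 2.39, 3.01, 3.01, 3.01].

### API

Orientations are given as [roll, pitch, yaw] about the fixed x, y, z axes, in that order (R = Rz(yaw) Ry(pitch) Rx(roll)).
In Python, from workcell import r gives the robot as it stands.
- The arm moves only by the tool drive_tool, never from a script. Its arguments are lists of equal length, an entry for each row: "grip": the closure, from 0 (fully open) to 1 (shut); "travel": the shift along the tool's x, y, z in cm, a list of three; "yaw": the turn about the tool's z in degrees. A call has 1 to 5 rows; each row shifts and turns the commanded pose from where the row before left it, along the tool's axes as they then stand; what a row does not reach is not made up. A row lasts 1/8 s, in which the tool goes at most 62.5 mm and 10.7 degrees, less where a joint would pass 70% of its speed; a pose out of reach is approached as far as the arm can. A call is refused whole if a number of a shift passes 6.25 or a number of a turn 10.7, either way. A call with a gripper value outside its range is refused whole. The fingers move at their own pace and stop on an object; the grip force is fixed at half the most. Time passes only in rows, so rows that do not move let the fingers close. It gives the time, the measured TCP pose, the force, the opening and the grip force at its end, in the units of the state.
- r.get_state(): the state, without advancing time (a new reading comes with each control period).
- r.capture(name): name is "scene" or "side" or "wrist"; returns the picture (384x512x3 uint8, red, green, blue); there is no depth.
- r.get_calibration(name): a dict with "mtx" (3x3 intrinsics, pixels), "extrinsics" (4x4, takes a point from world to camera coordinates). Camera axes: x right, y down, z forward; pixel columns grow to the right and rows downward; lengths in mm; the calibration is good to about 2 mm. A picture is of the moment at which its call begins: read the wrist's pose just before it. get_calibration takes no time and is no camera call; for the wrist camera it gives the pose at the moment of the call.
- r.finish_job(): hands the job in; it is judged then, once.
The state is a dict: "clock": time; "qpos": joint angles; "qd": joint speeds; "joint_efforts": joint torques, N m; "tool_pos": TCP position; "tool_rot": TCP orientation; "contact_force": force on the tool from outside, world axes, zero at the start; "moment": the same for the moment, N m; "gripper_width": opening from 0.0 (shut) to 1.0 (fully open); "finger_force": force on a finger pad.
Only numpy, scipy, OpenCV 4.12 (cv2) and the standard library are available. Lean on these libraries where they do the work, as an engineer would, in place of code of your own. Each camera call takes 0.05 s, during which the arm holds its last target. There are 200 camera calls.

## Working session

There is one attempt and no reset: what is moved stays moved. The work goes in short steps, Python scripts to look and compute and a tool call to move; the robot and the scene stay as the last step left them, time stands still between calls to the robot, and variables do not carry over. Pictures are saved under pics/ and viewed, at most 10 in all, crops included, and the job is handed in when it is done.

Besides the shell and the picture viewer there is one more tool, called by a JSON object that holds its "api" and its "payload", one argument or row to a line. drive_tool: Moves the arm, as the interface text tells. Its arguments: {"type":"object","properties":{"grip":{"type":"array"},"travel":{"type":"array"},"yaw":{"type":"array"}},"required":["grip","travel","yaw"]}

```bash
mkdir -p pics
python3 - <<'E'
from workcell import r
import cv2,numpy as np
s=r.get_state(); print(s, r.tcp_to_grasp)
for n in ("scene","side"):
    im=r.capture(n); cv2.imwrite(f"pics/{n}0.png",cv2.resize(im[:,:,::-1],(800,600),interpolation=cv2.INTER_CUBIC))
    c=r.get_calibration(n); print(n,np.round(c["mtx"],1).tolist(),np.round(c["extrinsics"],3).tolist())
E
```

```text
{'clock': 0.0, 'qpos': array([-1.28149318,  0.42670733,  0.07384988,  1.60659357, -0.03413368,
        1.11080394, -0.06710597]), 'qd': array([ 0.00013476, -0.00054492,  0.00013888, -0.00156467, -0.00290363,
        0.00091317,  0.0005962 ]), 'joint_efforts': array([-1.11561309e-03, -9.49826932e+01,  3.76009718e+00, -4.63485897e+01,
        1.91727706e-02,  1.06511271e-02, -1.43026646e-04]), 'tool_pos': array([286.70601053, 610.88140789, 404.0328077 ]), 'tool_rot': array([-3.14034099e+00,  6.01996248e-05,  2.70273827e+00]), 'contact_force': array([ 0.06806152, -0.00493175,  0.24805312]), 'moment': array([-0.07288247, -0.03989841,  0.01640972]), 'finger_force': 0.0, 'gripper_width': 0.998873793392431} 154.70000000000002
scene [[352.6, 0.0, 256.8], [0.0, 352.6, 188.9], [0.0, 0.0, 1.0]] [[0.819, 0.574, -0.013, -367.149], [0.43, -0.628, -0.648, -280.6], [-0.38, 0.525, -0.761, 1551.634], [0.0, 0.0, 0.0, 1.0]]
side [[373.5, 0.0, 250.9], [0.0, 373.5, 192.3], [0.0, 0.0, 1.0]] [[0.735, -0.678, 0.014, -494.395], [-0.439, -0.493, -0.751, 239.353], [0.516, 0.546, -0.66, 851.364], [0.0, 0.0, 0.0, 1.0]]
```

View pics/scene0.png

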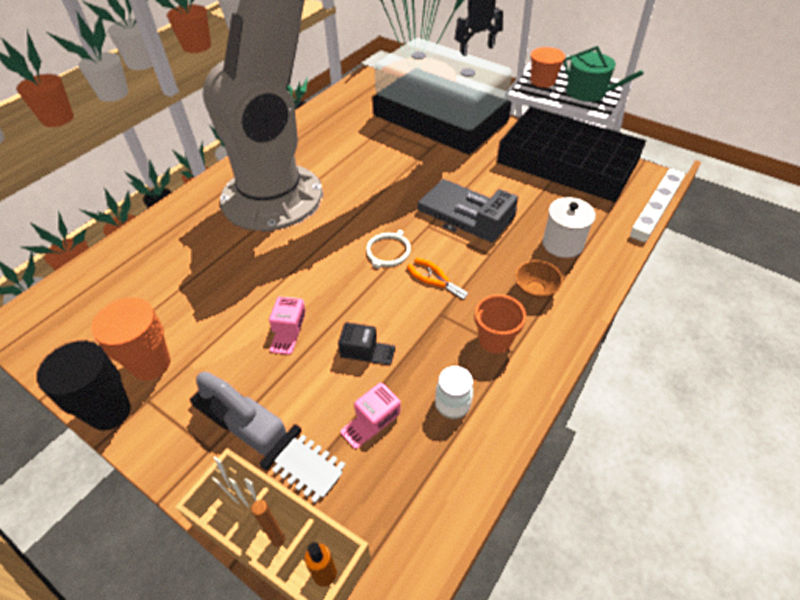

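View pics/side0.png

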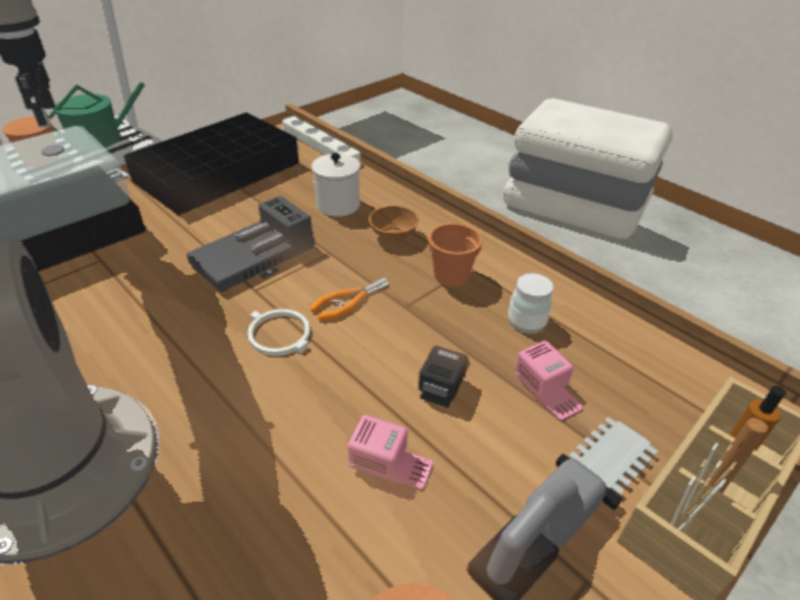

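```bash
cat > h.py <<'E'
from workcell import r
import cv2,numpy as np
from scipy.optimize import least_squares
def proj(n,P,c=None):
    c=c or r.get_calibration(n); P=np.atleast_2d(P); E=c["extrinsics"]
    q=(P@E[:3,:3].T+E[:3,3])@c["mtx"].T; return q[:,:2]/q[:,2:]
def onplane(n,uv,z,c=None):
    c=c or r.get_calibration(n); E=c["extrinsics"];R=E[:3,:3]; o=-R.T@E[:3,3]
    d=R.T@np.linalg.solve(c["mtx"],[*uv,1]); return o+d*(z-o[2])/d[2]
def pose_pts(L,x,y,a,z=0):
    L=np.atleast_2d(np.array(L,float)); C,S=np.cos(a),np.sin(a)
    return np.c_[x+C*L[:,0]-S*L[:,1],y+S*L[:,0]+C*L[:,1],z+L[:,2]]
def fit(obs,x0,z=0):  # obs: list of (cam,uv,local), returns x,y,a
    cs={n:(n if isinstance(n,dict) else r.get_calibration(n)) for n in {o[0] for o in obs}}
    f=lambda p:np.concatenate([proj(n,pose_pts(l,p[0],p[1],p[2],z),cs[n])[0]-uv for n,uv,l in obs])
    s=least_squares(f,x0,x_scale=[10,10,.1],loss="soft_l1"); return s.x,np.round(s.fun.reshape(-1,2),1)
E
python3 - <<'E'
import cv2,numpy as np
out=[]
def crop(n,x,y,w,h,W,H):
    im=cv2.imread(f"pics/{n}0.png"); im=cv2.resize(im,(512,384),interpolation=cv2.INTER_AREA)
    return cv2.resize(im[y:y+h,x:x+w],(W,H),interpolation=cv2.INTER_CUBIC)
a=np.hstack([crop("scene",262,108,80,60,400,300),crop("side",112,118,100,75,400,300)])
b=np.hstack([crop("scene",205,195,60,45,400,300),crop("side",255,212,60,45,400,300)])
cv2.imwrite("pics/c.png",np.vstack([a,b]))
E
```

```text
(no output)
```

View pics/c.png

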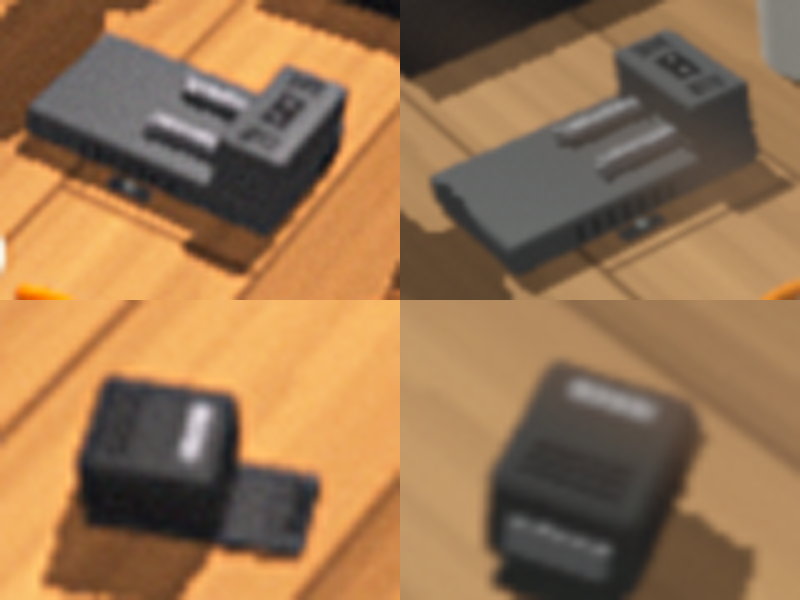

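Run:
```python
from h import *
A=lambda x,y:("scene",np.array([262+x/5-.4,108+y/5-.4]))
B=lambda x,y:("side",np.array([112+(x-400)/4-.4,118+y/4-.4]))
C=lambda x,y:("scene",np.array([205+x/6.667-.4,195+(y-300)/6.667-.4]))
D=lambda x,y:("side",np.array([255+(x-400)/6.667-.4,212+(y-300)/6.667-.4]))
ch=[(*A(105,38),(-110,65,34)),(*A(30,103),(-110,-65,34)),(*A(285,68),(65,58,80)),(*A(228,140),(65,-58,80)),(*A(345,92),(125,58,80)),(*A(285,165),(125,-58,80)),
(*B(435,178),(-110,65,34)),(*B(513,248),(-110,-65,34)),(*B(620,50),(65,58,80)),(*B(695,105),(65,-58,80)),(*B(672,32),(125,58,80)),(*B(748,82),(125,-58,80))]
pk=[(*C(318,475),(78,25,6)),(*C(300,553),(78,-25,6)),(*C(105,378),(-36,31,60)),(*C(240,395),(36,31,60)),(*C(82,462),(-36,-31,60)),(*C(232,475),(36,-31,60)),
(*D(550,362),(36,31,60)),(*D(705,410),(36,-31,60)),(*D(497,485),(-36,31,60)),(*D(645,525),(-36,-31,60))]
for o,z in ((ch,0),(pk,0)):
    p0=onplane("scene",o[2][1],50)
    best=min((fit(o,[p0[0],p0[1],a],z) for a in (-2,-.5,.5,2)),key=lambda t:np.abs(t[1]).sum())
    print(np.round(best[0],3),best[1].tolist())
    n=len(o)//2+(o is pk)
    for sub in (o[:n],o[n:]): print(np.round(fit(sub,best[0],z)[0],3))
for nm,uv in dict(ring=(389,248),snips=(435,277),pot=(498,345),jar=(452,410),bowl=(538,285),can=(567,250)).items():print(nm,np.round(onplane("scene",np.array(uv)*.64,0)))
```

```text
[4.87944e+02 2.35613e+02 5.00000e-03] [[0.2, -1.5], [-1.3, 1.6], [0.3, -0.9], [-2.5, 0.4], [1.6, -0.4], [-0.2, 1.2], [-1.4, -1.2], [0.3, 0.7], [-1.6, -0.3], [0.1, 0.6], [0.3, -2.0], [2.0, -0.6]]
[4.88171e+02 2.36668e+02 1.00000e-02]
[4.87191e+02 2.34286e+02 2.00000e-03]
[ 5.28551e+02 -2.78293e+02  4.46000e-01] [[0.6, -0.3], [0.7, 0.1], [-1.0, -0.9], [-0.2, -0.8], [-2.0, 1.5], [-2.7, 2.4], [0.2, -1.8], [0.0, -2.3], [-1.3, -0.8], [0.7, 0.6]]
[ 5.29677e+02 -2.76225e+02  4.38000e-01]
[ 5.25650e+02 -2.80925e+02  4.36000e-01]
ring [398.  18.   0.]
snips [549.   0.  -0.]
pot [772. -92.   0.]
jar [ 773. -285.    0.]
bowl [767. 118.   0.]
can [775. 267.   0.]
```

{"api": "drive_tool", "payload": {
  "grip": [0,0,0,0,0],
  "travel": [
    [-4.6,-3.5,0],
    [-4.6,-3.5,0],
    [-4.6,-3.5,0],
    [-4.6,-3.5,0],
    [-4.6,-3.5,0]
  ],
  "yaw": [0,0,0,0,0]
}}

```text
clock: 0.72
tool_pos: [421.2, 353.0, 404.6]
tool_rot: [-3.141, -0.0, 2.703]
contact_force: [0.5, 0.0, 0.5]
gripper_width: 1.001
finger_force: 0.0
```

{"api": "drive_tool", "payload": {
  "grip": [0,0,0,0,0],
  "travel": [
    [-4.6,-3.5,0],
    [-4.6,-3.5,0],
    [-4.6,-3.5,0],
    [-2.8,-5.2,0],
    [-2.8,-5.2,0]
  ],
  "yaw": [0,0,0,0,0]
}}

```text
clock: 1.35
tool_pos: [507.4, 81.3, 404.5]
tool_rot: [-3.141, -0.0, 2.703]
contact_force: [0.5, 0.1, -0.7]
gripper_width: 1.001
finger_force: 0.0
```

{"api": "drive_tool", "payload": {
  "grip": [0,0,0,0,0],
  "travel": [
    [-2.8,-5.2,0],
    [-2.8,-5.2,0],
    [-2.8,-5.2,0],
    [-2.8,-5.2,0],
    [-2.8,-5.2,0]
  ],
  "yaw": [0,0,0,0,0]
}}

```text
clock: 1.98
tool_pos: [523.5, -213.3, 404.7]
tool_rot: [3.141, -0.0, 2.703]
contact_force: [0.8, 1.3, -0.4]
gripper_width: 0.998
finger_force: 0.0
```

{"api": "drive_tool", "payload": {
  "grip": [0,0,0,0,0],
  "travel": [
    [0,0,0],
    [0,0,0],
    [0,0,0],
    [0,0,0],
    [0,0,0]
  ],
  "yaw": [10.6,10.6,10.6,10.6,10.6]
}}

```text
clock: 2.6
tool_pos: [523.6, -211.5, 404.5]
tool_rot: [-3.141, -0.0, 1.772]
contact_force: [-0.3, -0.3, -0.2]
gripper_width: 1.0
finger_force: 0.0
```

{"api": "drive_tool", "payload": {
  "grip": [0,0,0,0,0],
  "travel": [
    [0,0,0],
    [0,0,0],
    [0,0,0],
    [0,0,0],
    [0,0,0]
  ],
  "yaw": [10.6,10.6,10.6,10.6,10.6]
}}

```text
clock: 3.22
tool_pos: [523.6, -211.5, 404.5]
tool_rot: [-3.141, 0.0, 0.847]
contact_force: [-0.3, 0.2, -0.8]
gripper_width: 0.994
finger_force: 0.0
```

{"api": "drive_tool", "payload": {
  "grip": [0,0,0,0,0],
  "travel": [
    [0,0,0],
    [0,0,0],
    [0,0,0],
    [-1.2,3.1,3.0],
    [-1.2,3.1,3.0]
  ],
  "yaw": [10.6,10.6,2.1,0,0]
}}

```text
clock: 3.85
tool_pos: [529.3, -278.0, 343.9]
tool_rot: [-3.142, -0.001, 0.452]
contact_force: [0.5, 0.3, -0.6]
gripper_width: 0.997
finger_force: 0.0
```

Run:
```python
from h import *
import pickle
s=r.get_state();c=r.get_calibration("wrist");im=r.capture("wrist")
print(s["tool_pos"],s["tool_rot"],np.round(c["extrinsics"],3).tolist(),c["mtx"].tolist())
pickle.dump((c,im),open("w1.pkl","wb"))
cv2.imwrite("pics/w1.png",cv2.resize(im[:,:,::-1],(768,576),interpolation=cv2.INTER_CUBIC))
```

```text
[ 529.28388591 -278.03851957  343.90417917] [-3.14152420e+00 -6.56222517e-04  4.51715914e-01] [[0.436, -0.9, 0.0, -481.707], [-0.853, -0.414, 0.318, 315.132], [-0.286, -0.139, -0.948, 435.907], [0.0, 0.0, 0.0, 1.0]] [[287.5679327629255, 0.0, 258.50995793187093], [0.0, 287.5679327629255, 195.11843868658104], [0.0, 0.0, 1.0]]
```

View pics/w1.png

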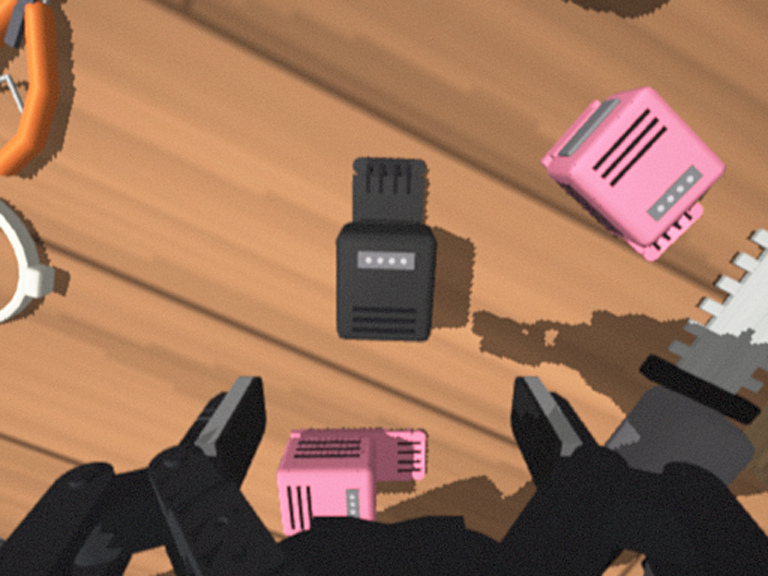

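Run:
```python
from h import *
import pickle,h
c,im=pickle.load(open("w1.pkl","rb"))
U=lambda x,y:(np.array([x,y])/1.5-.2)
pts=[(U(353,157),(78,25,6)),(U(427,158),(78,-25,6)),(U(340,225),(36,31,59)),(U(435,225),(36,-31,59)),(U(336,341),(-36,31,58)),(U(432,342),(-36,-31,58))]
f=lambda p:np.concatenate([proj(0,pose_pts(l,*p),c)[0]-u for u,l in pts])
s=least_squares(f,[528,-278,.44],x_scale=[10,10,.1]);print(s.x,s.fun.reshape(-1,2).round(1).tolist())
p=s.x;t=r.get_state()["tool_pos"];a=r.get_state()["tool_rot"][2]
d=p[:2]-t[:2];print("dx,dy tool",d@[np.cos(a),np.sin(a)],d@[np.sin(a),-np.cos(a)],"turn deg",np.degrees(a-p[2]))
```

```text
[ 5.29771766e+02 -2.77020982e+02  4.24936030e-01] [[-0.4, -2.7], [-0.6, -2.0], [-3.2, 2.2], [3.3, 4.0], [0.5, -1.5], [0.3, -0.6]]
dx,dy tool 4.082738210584166 -3.2335214407913497 turn deg 1.2930162077594811
```

{"api": "drive_tool", "payload": {
  "grip": [0,0,0,0,0],
  "travel": [
    [0.4,-0.3,3],
    [0,0,4],
    [0,0,3],
    [0,0,2],
    [0,0,0]
  ],
  "yaw": [1.3,0,0,0,0]
}}

```text
clock: 4.53
tool_pos: [530.8, -273.5, 223.9]
tool_rot: [-3.14, 0.001, 0.424]
contact_force: [-0.8, 0.1, 0.3]
gripper_width: 1.0
finger_force: 0.0
```

{"api": "drive_tool", "payload": {
  "grip": [0,0,0],
  "travel": [
    [-0.23,0.28,0],
    [0,0,0],
    [0,0,0]
  ],
  "yaw": [0,0,0]
}}

```text
clock: 4.9
tool_pos: [530.3, -277.0, 225.4]
tool_rot: [3.141, -0.001, 0.424]
contact_force: [-0.3, 0.1, -0.2]
gripper_width: 1.004
finger_force: 0.0
```

Run:
```python
from h import *
s=r.get_state();print(s["tool_pos"],s["tool_rot"]);im=r.capture("wrist")
cv2.imwrite("pics/w2.png",cv2.resize(im[:,:,::-1],(640,480),interpolation=cv2.INTER_CUBIC))
```

```text
[ 530.34837166 -277.01832379  225.37863455] [ 3.14103913e+00 -8.13013450e-04  4.23579347e-01]
```

View pics/w2.png

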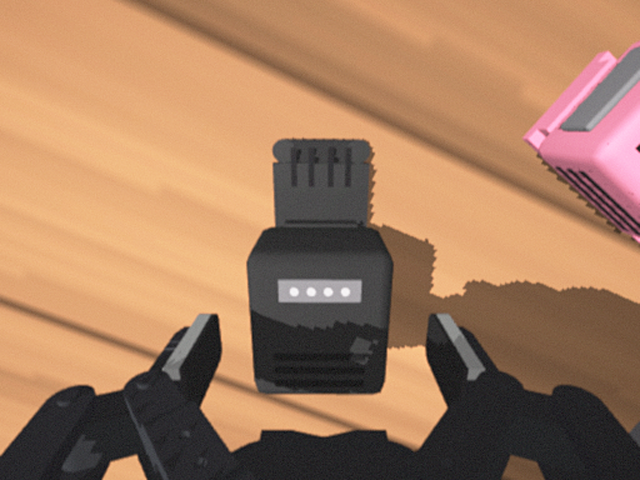

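{"api": "drive_tool", "payload": {
  "grip": [0,0,0,1,1],
  "travel": [
    [0,0,2.0],
    [0,0,1.8],
    [0,0,0],
    [0,0,0],
    [0,0,0]
  ],
  "yaw": [0,0,0,0,0]
}}

```text
clock: 5.58
tool_pos: [530.2, -277.2, 187.2]
tool_rot: [3.141, -0.0, 0.423]
contact_force: [-0.6, -1.2, -3.5]
gripper_width: 0.721
finger_force: 65.7
```

{"api": "drive_tool", "payload": {
  "grip": [1,1,1],
  "travel": [
    [0,0,0],
    [0,0,0],
    [0,0,0]
  ],
  "yaw": [0,0,0]
}}

```text
clock: 5.95
tool_pos: [530.2, -277.1, 187.2]
tool_rot: [3.141, -0.0, 0.423]
contact_force: [-1.5, 0.7, 7.4]
gripper_width: 0.72
finger_force: 66.1
```

{"api": "drive_tool", "payload": {
  "grip": [1,1,1,1,1],
  "travel": [
    [0,0,-1],
    [0,0,-4],
    [0,0,-5],
    [0,0,-2],
    [0,0,0]
  ],
  "yaw": [0,0,8,8,8]
}}

```text
clock: 6.58
tool_pos: [530.4, -277.0, 308.9]
tool_rot: [3.141, -0.003, 0.0]
contact_force: [0.3, 0.3, -3.3]
gripper_width: 0.716
finger_force: 67.5
```

{"api": "drive_tool", "payload": {
  "grip": [1,1,1,1,1],
  "travel": [
    [-0.7,-2.5,0],
    [-1.3,-5,0],
    [-1.3,-5,0],
    [-1.3,-5,0],
    [-1.3,-5,0]
  ],
  "yaw": [0,0,0,0,0]
}}

```text
clock: 7.2
tool_pos: [469.4, -50.7, 307.0]
tool_rot: [-3.141, 0.0, 0.004]
contact_force: [1.7, 0.1, -3.2]
gripper_width: 0.716
finger_force: 67.3
```

{"api": "drive_tool", "payload": {
  "grip": [1,1,1,1,1],
  "travel": [
    [-1.3,-5,0],
    [-1.3,-5,0],
    [-1.3,-5,0],
    [-1.3,-5,0],
    [-1.3,-5,0]
  ],
  "yaw": [0,0,0,0,0]
}}

```text
clock: 7.82
tool_pos: [403.2, 199.1, 307.1]
tool_rot: [-3.141, 0.0, 0.005]
contact_force: [1.6, 0.2, -3.5]
gripper_width: 0.719
finger_force: 67.3
```

{"api": "drive_tool", "payload": {
  "grip": [1,1,1,1,1],
  "travel": [
    [-0.6,-3,0],
    [0,0,0],
    [0,0,0],
    [0,0,0],
    [0,0,0]
  ],
  "yaw": [0,0,0,0,0]
}}

```text
clock: 8.45
tool_pos: [398.1, 226.7, 306.8]
tool_rot: [-3.141, 0.0, 0.003]
contact_force: [0.0, -0.8, -3.0]
gripper_width: 0.721
finger_force: 67.4
```

Run:
```python
from h import *
import pickle
s=r.get_state();c=r.get_calibration("wrist");im=r.capture("wrist")
print(s["tool_pos"],s["tool_rot"],s["contact_force"])
pickle.dump((c,im,s),open("w3.pkl","wb"))
cv2.imwrite("pics/w3.png",cv2.resize(im[:,:,::-1],(768,576),interpolation=cv2.INTER_CUBIC))
```

```text
[398.11051231 226.73591797 306.80088709] [-3.14121573e+00  1.93835869e-04  3.03628141e-03] [ 0.04468273 -0.83167547 -2.9999568 ]
```

View pics/w3.png

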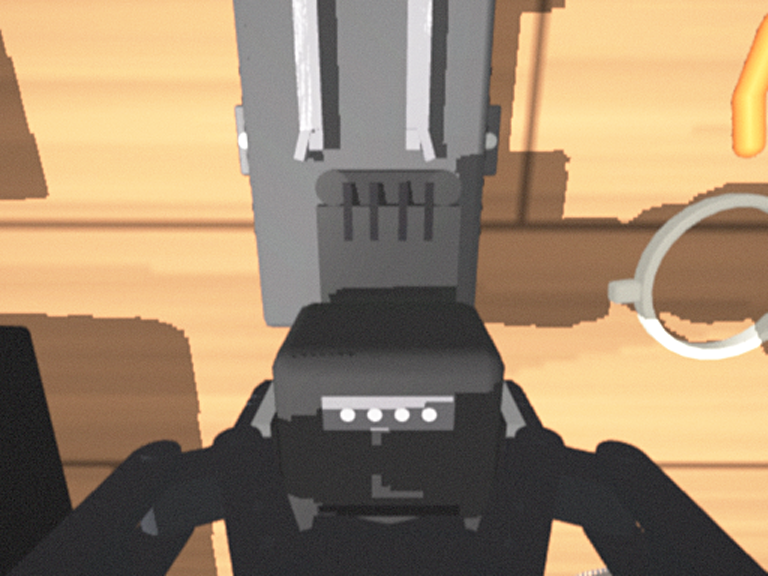

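Run:
```python
from h import *
import pickle
c,im,s=pickle.load(open("w3.pkl","rb"))
g=cv2.GaussianBlur(cv2.cvtColor(im,cv2.COLOR_RGB2GRAY),(1,7),0).astype(float)
E=c["extrinsics"];print("cam",(-E[:3,:3].T@E[:3,3]).round(1))
P=lambda u,v,z:onplane(0,(u,v),z,c).round(1)[:2].tolist()
for v in (20,40,60,75,125,140,150,170):
    d=np.diff(g[v,150:345]); k=[i for i in range(1,len(d)-1) if abs(d[i])>10 and abs(d[i])>=abs(d[i-1]) and abs(d[i])>abs(d[i+1])]
    print(v,[(150.5+i,int(d[i]),*(P(150.5+i,v,z)[1] for z in (34,46,125.6))) for i in k])
for u in (205,280): 
    print(u,g[76:112,u].astype(int).tolist())
print("mouth",P(323/1.5,131/1.5,46),P(407/1.5,131/1.5,46),"webtip",P(300/1.5,159/1.5,46),P(430/1.5,159/1.5,46),"deckend",P(190,325/1.5,34),"nose",P(388/1.5,170/1.5,125.6),"hood start?")
```

```text
cam [480.8 226.7 275.9]
20 [(156.5, -47, 302.1, 298.3, 273.5), (195.5, 60, 273.3, 271.0, 255.7), (200.5, -11, 269.7, 267.5, 253.4), (211.5, -79, 261.6, 259.8, 248.4), (224.5, 45, 252.0, 250.7, 242.4), (271.5, 42, 217.4, 217.8, 220.9), (287.5, -71, 205.6, 206.6, 213.6), (298.5, 39, 197.5, 198.9, 208.5), (325.5, -13, 177.6, 180.0, 196.2), (328.5, 25, 175.4, 177.9, 194.8)]
40 [(158.5, -48, 302.0, 298.3, 273.5), (196.5, 66, 273.5, 271.2, 255.8), (198.5, -15, 272.0, 269.7, 254.8), (212.5, -78, 261.5, 259.7, 248.3), (224.5, 45, 252.4, 251.2, 242.7), (270.5, 39, 217.9, 218.3, 221.2), (286.5, -87, 205.9, 206.9, 213.8), (297.5, 41, 197.6, 199.1, 208.6), (323.5, -14, 178.1, 180.5, 196.5), (325.5, -12, 176.6, 179.1, 195.6), (327.5, 24, 175.1, 177.6, 194.6)]
60 [(160.5, -44, 302.0, 298.2, 273.5), (197.5, 52, 273.6, 271.3, 255.8), (200.5, 12, 271.3, 269.1, 254.4), (202.5, -16, 269.8, 267.6, 253.5), (205.5, 17, 267.5, 265.5, 252.0), (213.5, -73, 261.3, 259.6, 248.2), (225.5, 47, 252.2, 250.9, 242.5), (270.5, 46, 217.7, 218.1, 221.1), (285.5, -72, 206.2, 207.2, 213.9), (296.5, 45, 197.7, 199.2, 208
[... 1723 characters left out ...]
, -15, 206.4, 207.4, 214.1), (287.5, 17, 202.2, 203.4, 211.5), (306.5, -13, 186.2, 188.2, 201.5)]
170 [(171.5, -39, 301.6, 297.9, 273.2), (211.5, -24, 267.1, 265.1, 251.8), (318.5, 28, 174.9, 177.5, 194.5)]
205 [248, 248, 248, 248, 248, 247, 247, 247, 247, 245, 240, 233, 227, 224, 221, 216, 208, 196, 181, 166, 153, 141, 128, 115, 102, 93, 89, 90, 98, 112, 127, 139, 145, 147, 148, 149]
280 [218, 218, 218, 218, 219, 218, 217, 216, 216, 216, 217, 217, 217, 217, 217, 216, 212, 206, 194, 180, 165, 155, 149, 145, 142, 140, 139, 140, 141, 142, 144, 145, 146, 145, 142, 133]
mouth [488.5, 259.1] [488.7, 217.2] webtip [475.1, 271.4] [475.3, 205.2] deckend [378.5, 288.8] nose [473.7, 226.6] hood start?
```

{"api": "drive_tool", "payload": {
  "grip": [1,1,1,1,1],
  "travel": [
    [0.1,-1.23,0],
    [0,0,3],
    [0,0,3],
    [0,0,1],
    [0,0,0]
  ],
  "yaw": [0,0,0,0,0]
}}

```text
clock: 9.12
tool_pos: [399.1, 239.9, 236.8]
tool_rot: [3.141, 0.0, 0.004]
contact_force: [0.3, 0.4, -3.9]
gripper_width: 0.72
finger_force: 67.2
```

{"api": "drive_tool", "payload": {
  "grip": [1,1,1],
  "travel": [
    [0,0,0],
    [0,0,0],
    [0,0,0]
  ],
  "yaw": [0,0,0]
}}

```text
clock: 9.5
tool_pos: [398.9, 240.0, 237.1]
tool_rot: [-3.141, -0.0, 0.005]
contact_force: [0.3, -0.5, -3.3]
gripper_width: 0.72
finger_force: 67.2
```

{"api": "drive_tool", "payload": {
  "grip": [1,1,1,1],
  "travel": [
    [0,0.1,0.5],
    [0,0,0.5],
    [0,0,0],
    [0,0,0]
  ],
  "yaw": [0.2,0,0,0]
}}

```text
clock: 10.0
tool_pos: [398.9, 238.7, 226.7]
tool_rot: [3.141, 0.0, 0.001]
contact_force: [0.4, -0.3, -3.8]
gripper_width: 0.72
finger_force: 67.2
```

Run:
```python
from h import *
s=r.get_state();c=r.get_calibration("wrist");im=r.capture("wrist")
print(s["tool_pos"],s["tool_rot"],s["contact_force"])
cv2.imwrite("pics/w4.png",cv2.resize(im[60:300,110:410,::-1],(750,600),interpolation=cv2.INTER_CUBIC))
g=cv2.GaussianBlur(cv2.cvtColor(im,cv2.COLOR_RGB2GRAY),(1,7),0).astype(float)
zt=s["tool_pos"][2]-187.2+6
P=lambda u,v,z:onplane(0,(u,v),z,c).round(1)[1]
for v in (20,45,70,90,110,130,150,170,190):
    d=np.diff(g[v,150:345]); k=[i for i in range(1,len(d)-1) if abs(d[i])>11 and abs(d[i])>=abs(d[i-1]) and abs(d[i])>abs(d[i+1])]
    print(v,[(150+i,int(d[i]),P(150.5+i,v,46),P(150.5+i,v,zt)) for i in k])
```

```text
[398.90760099 238.68710667 226.6784264 ] [3.14139991e+00 1.09163950e-04 8.12432872e-04] [ 0.44868279 -0.34563262 -3.82852057]
20 [(186, 75, np.float64(271.2), np.float64(271.3)), (200, -16, np.float64(264.8), np.float64(264.9)), (211, -79, np.float64(259.8), np.float64(259.9)), (230, 46, np.float64(251.2), np.float64(251.2)), (303, 38, np.float64(217.9), np.float64(217.8)), (313, 17, np.float64(213.3), np.float64(213.2)), (320, -13, np.float64(210.1), np.float64(210.0)), (323, 16, np.float64(208.8), np.float64(208.6)), (327, -94, np.float64(206.9), np.float64(206.8)), (340, 38, np.float64(201.0), np.float64(200.9))]
45 [(188, 63, np.float64(271.1), np.float64(271.2)), (202, -16, np.float64(264.6), np.float64(264.7)), (212, -88, np.float64(259.9), np.float64(260.0)), (231, 44, np.float64(251.0), np.float64(251.1)), (302, 37, np.float64(217.8), np.float64(217.8)), (325, -77, np.float64(207.1), np.float64(207.0)), (338, 41, np.float64(201.0), np.float64(200.9))]
70 [(190, 74, np.float64(271.0), np.float64(271.1)), (198, 12, np.float64(267.1), np.float64(267.2)), (203, -16, np.float64(26
[... 1730 characters left out ...]
8, -18, np.float64(254.0), np.float64(254.1)), (234, 21, np.float64(250.9), np.float64(250.9)), (246, -15, np.float64(244.6), np.float64(244.6)), (251, 20, np.float64(242.0), np.float64(242.0)), (265, -18, np.float64(234.7), np.float64(234.7)), (270, 14, np.float64(232.1), np.float64(232.1)), (282, -16, np.float64(225.8), np.float64(225.8)), (288, 16, np.float64(222.7), np.float64(222.6)), (317, 43, np.float64(207.6), np.float64(207.5))]
170 [(211, -18, np.float64(263.4), np.float64(263.5)), (316, 44, np.float64(207.4), np.float64(207.3))]
190 [(151, -38, np.float64(296.8), np.float64(297.0)), (213, -19, np.float64(262.9), np.float64(263.0)), (253, -23, np.float64(241.1), np.float64(241.1))]
```

View pics/w4.png

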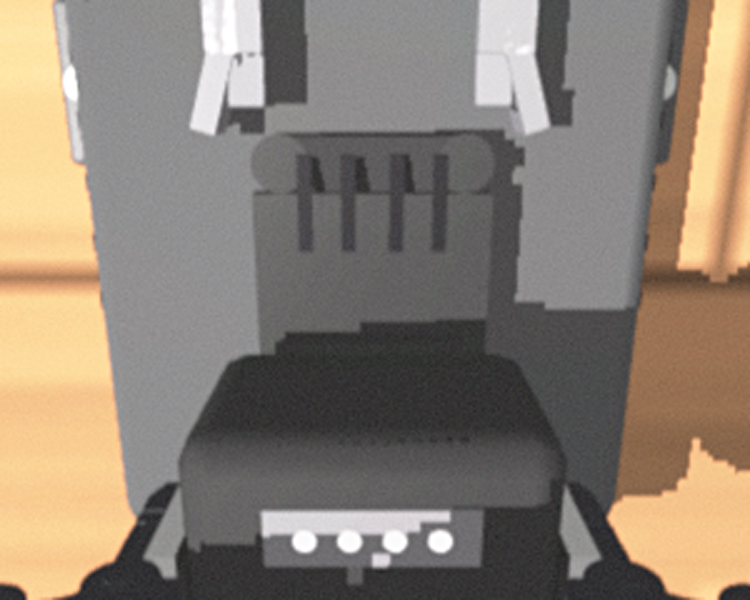

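{"api": "drive_tool", "payload": {
  "grip": [1,1,1,1,1],
  "travel": [
    [0,-0.05,0.2],
    [0,0,0.1],
    [0,0,0.1],
    [0,0,0],
    [0,0,0]
  ],
  "yaw": [0,0,0,0,0]
}}

```text
clock: 10.68
tool_pos: [398.9, 239.3, 222.7]
tool_rot: [3.142, 0.0, 0.001]
contact_force: [0.1, -0.3, -3.1]
gripper_width: 0.72
finger_force: 67.2
```

{"api": "drive_tool", "payload": {
  "grip": [1,1],
  "travel": [
    [0,0,0.1],
    [0,0,0]
  ],
  "yaw": [0,0]
}}

```text
clock: 10.92
tool_pos: [398.8, 239.3, 221.7]
tool_rot: [3.142, 0.0, 0.001]
contact_force: [-0.4, -0.2, -4.4]
gripper_width: 0.721
finger_force: 67.2
```

{"api": "drive_tool", "payload": {
  "grip": [1,1],
  "travel": [
    [0,0,0.05],
    [0,0,0]
  ],
  "yaw": [0,0]
}}

```text
clock: 11.18
tool_pos: [398.8, 239.3, 221.2]
tool_rot: [3.142, 0.0, 0.001]
contact_force: [0.3, -0.6, -3.6]
gripper_width: 0.719
finger_force: 67.2
```

{"api": "drive_tool", "payload": {
  "grip": [1,1],
  "travel": [
    [0,0,0.04],
    [0,0,0]
  ],
  "yaw": [0,0]
}}

```text
clock: 11.42
tool_pos: [398.9, 239.2, 221.1]
tool_rot: [-3.141, 0.0, 0.001]
contact_force: [-3.3, -0.7, 11.2]
gripper_width: 0.72
finger_force: 69.2
```

{"api": "drive_tool", "payload": {
  "grip": [1,1,1],
  "travel": [
    [0,0,-0.04],
    [0.3,0,0],
    [0.3,0,0]
  ],
  "yaw": [0,0,0]
}}

```text
clock: 11.8
tool_pos: [405.1, 239.3, 221.2]
tool_rot: [3.142, -0.0, 0.001]
contact_force: [-0.2, 0.6, -4.5]
gripper_width: 0.718
finger_force: 67.6
```

{"api": "drive_tool", "payload": {
  "grip": [1,1,1,1],
  "travel": [
    [0.3,0,0],
    [0.3,0,0],
    [0.3,0,0],
    [0,0,0]
  ],
  "yaw": [0,0,0,0]
}}

```text
clock: 12.3
tool_pos: [414.1, 239.2, 221.2]
tool_rot: [3.141, -0.0, 0.001]
contact_force: [-0.5, 0.6, -3.9]
gripper_width: 0.718
finger_force: 67.6
```

{"api": "drive_tool", "payload": {
  "grip": [1,1,1,1],
  "travel": [
    [0.2,0,0],
    [0.2,0,0],
    [0.2,0,0],
    [0,0,0]
  ],
  "yaw": [0,0,0,0]
}}

```text
clock: 12.8
tool_pos: [420.0, 239.3, 221.2]
tool_rot: [3.142, -0.0, 0.001]
contact_force: [-0.2, 0.5, -4.3]
gripper_width: 0.719
finger_force: 67.7
```

{"api": "drive_tool", "payload": {
  "grip": [1,1,1,1,1],
  "travel": [
    [0.2,0,0],
    [0.2,0,0],
    [0.2,0,0],
    [0.2,0,0],
    [0,0,0]
  ],
  "yaw": [0,0,0,0,0]
}}

```text
clock: 13.42
tool_pos: [428.0, 239.2, 221.2]
tool_rot: [3.142, -0.0, 0.001]
contact_force: [-0.1, 0.7, -3.8]
gripper_width: 0.716
finger_force: 67.7
```

{"api": "drive_tool", "payload": {
  "grip": [1,1,1,1,1],
  "travel": [
    [0.2,0,0],
    [0.2,0,0],
    [0.2,0,0],
    [0.2,0,0],
    [0,0,0]
  ],
  "yaw": [0,0,0,0,0]
}}

```text
clock: 14.05
tool_pos: [436.0, 239.3, 221.2]
tool_rot: [3.141, -0.0, 0.001]
contact_force: [-0.2, -0.1, -4.5]
gripper_width: 0.715
finger_force: 67.7
```

{"api": "drive_tool", "payload": {
  "grip": [1,1,1,1,1],
  "travel": [
    [0.25,0,0],
    [0.25,0,0],
    [0.25,0,0],
    [0.25,0,0],
    [0,0,0]
  ],
  "yaw": [0,0,0,0,0]
}}

```text
clock: 14.68
tool_pos: [446.1, 239.3, 221.2]
tool_rot: [3.141, -0.0, 0.001]
contact_force: [-1.1, 0.3, -4.1]
gripper_width: 0.716
finger_force: 67.7
```

{"api": "drive_tool", "payload": {
  "grip": [1,1,1,1,1],
  "travel": [
    [0.2,0,0],
    [0.2,0,0],
    [0.2,0,0],
    [0.2,0,0],
    [0,0,0]
  ],
  "yaw": [0,0,0,0,0]
}}

```text
clock: 15.3
tool_pos: [454.0, 239.3, 221.2]
tool_rot: [3.141, -0.0, 0.001]
contact_force: [0.1, 0.1, -3.4]
gripper_width: 0.717
finger_force: 67.7
```

{"api": "drive_tool", "payload": {
  "grip": [1,1,1,1,1],
  "travel": [
    [0.2,0,0],
    [0.2,0,0],
    [0.2,0,0],
    [0.2,0,0],
    [0,0,0]
  ],
  "yaw": [0,0,0,0,0]
}}

```text
clock: 15.92
tool_pos: [462.0, 239.3, 221.2]
tool_rot: [3.141, -0.0, 0.001]
contact_force: [-0.7, 0.7, -3.8]
gripper_width: 0.718
finger_force: 67.7
```

{"api": "drive_tool", "payload": {
  "grip": [1,1,1],
  "travel": [
    [0.1,0,0],
    [0.1,0,0],
    [0.1,0,0]
  ],
  "yaw": [0,0,0]
}}

```text
clock: 16.3
tool_pos: [464.9, 239.3, 221.2]
tool_rot: [3.142, 0.0, 0.001]
contact_force: [-0.6, 0.3, -4.2]
gripper_width: 0.719
finger_force: 67.7
```

{"api": "drive_tool", "payload": {
  "grip": [1,1,1],
  "travel": [
    [0.1,0,0],
    [0.1,0,0],
    [0.1,0,0]
  ],
  "yaw": [0,0,0]
}}

```text
clock: 16.68
tool_pos: [467.9, 239.3, 221.2]
tool_rot: [3.142, 0.0, 0.001]
contact_force: [-0.9, -0.6, -3.1]
gripper_width: 0.719
finger_force: 67.7
```

{"api": "drive_tool", "payload": {
  "grip": [1,1,1],
  "travel": [
    [0.1,0,0],
    [0.1,0,0],
    [0.1,0,0]
  ],
  "yaw": [0,0,0]
}}

```text
clock: 17.05
tool_pos: [470.9, 239.3, 221.2]
tool_rot: [3.142, 0.0, 0.001]
contact_force: [-0.6, -0.1, -4.0]
gripper_width: 0.718
finger_force: 67.7
```

{"api": "drive_tool", "payload": {
  "grip": [1,1,1],
  "travel": [
    [0.1,0,0],
    [0.1,0,0],
    [0.1,0,0]
  ],
  "yaw": [0,0,0]
}}

```text
clock: 17.42
tool_pos: [473.9, 239.3, 221.2]
tool_rot: [3.142, 0.0, 0.001]
contact_force: [0.3, -0.3, -3.4]
gripper_width: 0.719
finger_force: 67.7
```

{"api": "drive_tool", "payload": {
  "grip": [1,1,1],
  "travel": [
    [0.1,0,0],
    [0.1,0,0],
    [0.1,0,0]
  ],
  "yaw": [0,0,0]
}}

```text
clock: 17.8
tool_pos: [476.9, 239.3, 221.2]
tool_rot: [3.142, 0.0, 0.001]
contact_force: [-0.6, -0.0, -3.2]
gripper_width: 0.72
finger_force: 67.7
```

{"api": "drive_tool", "payload": {
  "grip": [1,1,1],
  "travel": [
    [0.1,0,0],
    [0.1,0,0],
    [0.1,0,0]
  ],
  "yaw": [0,0,0]
}}

```text
clock: 18.18
tool_pos: [479.9, 239.3, 221.2]
tool_rot: [3.142, 0.0, 0.001]
contact_force: [-0.8, -0.1, -2.7]
gripper_width: 0.717
finger_force: 67.7
```

{"api": "drive_tool", "payload": {
  "grip": [1,1,1],
  "travel": [
    [0.1,0,0],
    [0.1,0,0],
    [0.1,0,0]
  ],
  "yaw": [0,0,0]
}}

```text
clock: 18.55
tool_pos: [482.2, 239.3, 221.2]
tool_rot: [-3.141, 0.002, 0.001]
contact_force: [-7.4, 0.7, 2.7]
gripper_width: 0.717
finger_force: 68.5
```

{"api": "drive_tool", "payload": {
  "grip": [1,1,1],
  "travel": [
    [0.1,0,0],
    [0.1,0,0],
    [0.1,0,0]
  ],
  "yaw": [0,0,0]
}}

```text
clock: 18.92
tool_pos: [485.8, 239.3, 221.2]
tool_rot: [3.142, 0.0, 0.001]
contact_force: [-5.1, -0.4, 2.0]
gripper_width: 0.718
finger_force: 68.2
```

{"api": "drive_tool", "payload": {
  "grip": [1,1,1],
  "travel": [
    [0.1,0,0],
    [0.1,0,0],
    [0.1,0,0]
  ],
  "yaw": [0,0,0]
}}

```text
clock: 19.3
tool_pos: [488.8, 239.3, 221.2]
tool_rot: [3.142, 0.0, 0.001]
contact_force: [-6.3, 0.4, 2.6]
gripper_width: 0.72
finger_force: 68.2
```

{"api": "drive_tool", "payload": {
  "grip": [1,1,1],
  "travel": [
    [0.1,0,0],
    [0.1,0,0],
    [0.1,0,0]
  ],
  "yaw": [0,0,0]
}}

```text
clock: 19.68
tool_pos: [491.8, 239.3, 221.2]
tool_rot: [3.142, 0.001, 0.001]
contact_force: [-5.9, -0.8, 3.1]
gripper_width: 0.723
finger_force: 68.1
```

{"api": "drive_tool", "payload": {
  "grip": [1,1,1],
  "travel": [
    [0.1,0,0],
    [0.1,0,0],
    [0.1,0,0]
  ],
  "yaw": [0,0,0]
}}

```text
clock: 20.05
tool_pos: [494.8, 239.3, 221.2]
tool_rot: [-3.142, 0.0, 0.001]
contact_force: [-5.6, 1.0, 3.1]
gripper_width: 0.715
finger_force: 68.1
```

{"api": "drive_tool", "payload": {
  "grip": [1,1,1],
  "travel": [
    [0.1,0,0],
    [0.1,0,0],
    [0.1,0,0]
  ],
  "yaw": [0,0,0]
}}

```text
clock: 20.42
tool_pos: [498.0, 239.3, 221.3]
tool_rot: [-3.142, -0.0, 0.001]
contact_force: [-4.1, 0.4, 2.4]
gripper_width: 0.717
finger_force: 68.1
```

Now fine steps.

{"api": "drive_tool", "payload": {
  "grip": [1,1,1,1],
  "travel": [
    [0.04,0,0],
    [0.04,0,0],
    [0.04,0,0],
    [0,0,0]
  ],
  "yaw": [0,0,0,0]
}}

```text
clock: 20.92
tool_pos: [499.1, 239.3, 221.3]
tool_rot: [3.142, -0.0, 0.001]
contact_force: [-2.8, -0.1, 2.8]
gripper_width: 0.722
finger_force: 68.1
```

{"api": "drive_tool", "payload": {
  "grip": [1,1,1],
  "travel": [
    [0.04,0,0],
    [0.04,0,0],
    [0,0,0]
  ],
  "yaw": [0,0,0]
}}

```text
clock: 21.3
tool_pos: [500.0, 239.4, 221.2]
tool_rot: [3.142, -0.0, 0.001]
contact_force: [-2.9, 0.5, 4.7]
gripper_width: 0.717
finger_force: 68.1
```

{"api": "drive_tool", "payload": {
  "grip": [1,1,1],
  "travel": [
    [0.04,0,0],
    [0.04,0,0],
    [0,0,0]
  ],
  "yaw": [0,0,0]
}}

```text
clock: 21.68
tool_pos: [500.8, 239.4, 221.2]
tool_rot: [3.142, -0.0, 0.001]
contact_force: [-3.0, 0.2, 3.7]
gripper_width: 0.721
finger_force: 68.1
```

{"api": "drive_tool", "payload": {
  "grip": [1,1,1],
  "travel": [
    [0.04,0,0],
    [0.04,0,0],
    [0,0,0]
  ],
  "yaw": [0,0,0]
}}

```text
clock: 22.05
tool_pos: [501.6, 239.4, 221.2]
tool_rot: [3.142, -0.0, 0.001]
contact_force: [-1.1, -0.4, 4.5]
gripper_width: 0.717
finger_force: 68.1
```

{"api": "drive_tool", "payload": {
  "grip": [1,1,1],
  "travel": [
    [0.04,0,0],
    [0.04,0,0],
    [0,0,0]
  ],
  "yaw": [0,0,0]
}}

```text
clock: 22.42
tool_pos: [502.4, 239.4, 221.3]
tool_rot: [3.142, -0.0, 0.001]
contact_force: [-1.3, -0.4, 4.2]
gripper_width: 0.72
finger_force: 68.1
```

{"api": "drive_tool", "payload": {
  "grip": [1,1,1],
  "travel": [
    [0.04,0,0],
    [0.04,0,0],
    [0,0,0]
  ],
  "yaw": [0,0,0]
}}

```text
clock: 22.8
tool_pos: [503.2, 239.4, 221.2]
tool_rot: [3.142, -0.0, 0.001]
contact_force: [-1.0, -0.7, 4.3]
gripper_width: 0.716
finger_force: 68.1
```

{"api": "drive_tool", "payload": {
  "grip": [1,1,1],
  "travel": [
    [0.04,0,0],
    [0.04,0,0],
    [0,0,0]
  ],
  "yaw": [0,0,0]
}}

```text
clock: 23.18
tool_pos: [504.0, 239.4, 221.2]
tool_rot: [3.141, -0.0, 0.001]
contact_force: [-0.1, 0.1, 3.6]
gripper_width: 0.72
finger_force: 68.1
```

{"api": "drive_tool", "payload": {
  "grip": [1,1,1],
  "travel": [
    [0.04,0,0],
    [0.04,0,0],
    [0,0,0]
  ],
  "yaw": [0,0,0]
}}

```text
clock: 23.55
tool_pos: [504.8, 239.4, 221.2]
tool_rot: [3.142, -0.0, 0.001]
contact_force: [-0.9, 0.5, 4.0]
gripper_width: 0.718
finger_force: 68.1
```

{"api": "drive_tool", "payload": {
  "grip": [1,1,1],
  "travel": [
    [0.04,0,0],
    [0.04,0,0],
    [0,0,0]
  ],
  "yaw": [0,0,0]
}}

```text
clock: 23.92
tool_pos: [505.6, 239.4, 221.2]
tool_rot: [3.142, -0.0, 0.001]
contact_force: [0.6, -0.5, 3.6]
gripper_width: 0.715
finger_force: 68.2
```

{"api": "drive_tool", "payload": {
  "grip": [1,1,1],
  "travel": [
    [0.04,0,0],
    [0.04,0,0],
    [0,0,0]
  ],
  "yaw": [0,0,0]
}}

```text
clock: 24.3
tool_pos: [506.3, 239.3, 221.2]
tool_rot: [3.142, -0.0, 0.001]
contact_force: [0.8, 0.1, 4.1]
gripper_width: 0.718
finger_force: 68.2
```

{"api": "drive_tool", "payload": {
  "grip": [1,1],
  "travel": [
    [0.04,0,0],
    [0.03,0,0]
  ],
  "yaw": [0,0]
}}

```text
clock: 24.55
tool_pos: [506.9, 239.4, 221.2]
tool_rot: [3.141, 0.0, 0.001]
contact_force: [-0.3, -0.7, 2.5]
gripper_width: 0.721
finger_force: 68.2
```

{"api": "drive_tool", "payload": {
  "grip": [1,1],
  "travel": [
    [0.04,0,0],
    [0.03,0,0]
  ],
  "yaw": [0,0]
}}

```text
clock: 24.8
tool_pos: [507.7, 239.4, 221.2]
tool_rot: [3.142, 0.0, 0.001]
contact_force: [-0.3, 0.0, 2.8]
gripper_width: 0.723
finger_force: 68.2
```

{"api": "drive_tool", "payload": {
  "grip": [1,1],
  "travel": [
    [0.04,0,0],
    [0.03,0,0]
  ],
  "yaw": [0,0]
}}

```text
clock: 25.05
tool_pos: [508.1, 239.3, 221.2]
tool_rot: [-3.142, 0.001, 0.001]
contact_force: [-4.2, 0.0, 8.2]
gripper_width: 0.72
finger_force: 68.4
```

{"api": "drive_tool", "payload": {
  "grip": [1,1],
  "travel": [
    [0,0,0],
    [0,0,0]
  ],
  "yaw": [0,0]
}}

```text
clock: 25.3
tool_pos: [508.1, 239.3, 221.1]
tool_rot: [-3.142, 0.001, 0.001]
contact_force: [-3.5, 0.1, 6.7]
gripper_width: 0.718
finger_force: 68.5
```

{"api": "drive_tool", "payload": {
  "grip": [1,1],
  "travel": [
    [0.02,0,0],
    [0,0,0]
  ],
  "yaw": [0,0]
}}

```text
clock: 25.55
tool_pos: [508.2, 239.3, 221.2]
tool_rot: [-3.142, 0.001, 0.001]
contact_force: [-5.0, -1.1, 7.8]
gripper_width: 0.717
finger_force: 68.7
```

{"api": "drive_tool", "payload": {
  "grip": [1,1],
  "travel": [
    [0.03,0,0],
    [0,0,0]
  ],
  "yaw": [0,0]
}}

```text
clock: 25.8
tool_pos: [508.3, 239.3, 221.2]
tool_rot: [-3.141, 0.002, 0.001]
contact_force: [-5.7, 0.5, 9.8]
gripper_width: 0.72
finger_force: 68.8
```

{"api": "drive_tool", "payload": {
  "grip": [1,1],
  "travel": [
    [0.03,0,0],
    [0,0,0]
  ],
  "yaw": [0,0]
}}

```text
clock: 26.05
tool_pos: [508.5, 239.3, 221.1]
tool_rot: [-3.141, 0.002, 0.001]
contact_force: [-8.1, -0.2, 10.9]
gripper_width: 0.715
finger_force: 69.1
```

{"api": "drive_tool", "payload": {
  "grip": [1,1],
  "travel": [
    [0,0,-0.02],
    [0,0,0]
  ],
  "yaw": [0,0]
}}

```text
clock: 26.3
tool_pos: [508.7, 239.4, 221.2]
tool_rot: [3.141, 0.001, 0.001]
contact_force: [-4.3, 0.0, 3.8]
gripper_width: 0.718
finger_force: 68.0
```

{"api": "drive_tool", "payload": {
  "grip": [1,1],
  "travel": [
    [0,0,-0.02],
    [0,0,0]
  ],
  "yaw": [0,0]
}}

```text
clock: 26.55
tool_pos: [508.8, 239.4, 221.3]
tool_rot: [3.141, 0.001, 0.001]
contact_force: [-5.5, -0.2, -2.0]
gripper_width: 0.717
finger_force: 67.8
```

{"api": "drive_tool", "payload": {
  "grip": [1,1],
  "travel": [
    [0.03,0,0],
    [0,0,0]
  ],
  "yaw": [0,0]
}}

```text
clock: 26.8
tool_pos: [508.9, 239.4, 221.3]
tool_rot: [3.141, 0.002, 0.001]
contact_force: [-7.3, -0.4, -0.2]
gripper_width: 0.713
finger_force: 67.8
```

{"api": "drive_tool", "payload": {
  "grip": [1,1],
  "travel": [
    [0.03,0,0],
    [0,0,0]
  ],
  "yaw": [0,0]
}}

```text
clock: 27.05
tool_pos: [509.1, 239.3, 221.3]
tool_rot: [3.142, 0.002, 0.001]
contact_force: [-9.9, -0.3, 1.9]
gripper_width: 0.721
finger_force: 68.0
```

{"api": "drive_tool", "payload": {
  "grip": [1,1],
  "travel": [
    [0.03,0,0],
    [0,0,0]
  ],
  "yaw": [0,0]
}}

```text
clock: 27.3
tool_pos: [509.2, 239.3, 221.3]
tool_rot: [3.142, 0.003, 0.001]
contact_force: [-13.0, 0.2, 4.9]
gripper_width: 0.719
finger_force: 68.3
```

{"api": "drive_tool", "payload": {
  "grip": [1,1,1,1],
  "travel": [
    [-0.05,0,0],
    [-0.04,0,0],
    [-0.03,0,0],
    [0,0,0]
  ],
  "yaw": [0,0,0,0]
}}

```text
clock: 27.8
tool_pos: [508.7, 239.4, 221.4]
tool_rot: [3.141, 0.0, 0.001]
contact_force: [-3.3, 0.8, -5.0]
gripper_width: 0.719
finger_force: 67.6
```

{"api": "drive_tool", "payload": {
  "grip": [1,1],
  "travel": [
    [-0.03,0,0],
    [0,0,0]
  ],
  "yaw": [0,0]
}}

```text
clock: 28.05
tool_pos: [508.6, 239.4, 221.6]
tool_rot: [3.142, -0.0, 0.001]
contact_force: [-3.2, 0.3, -6.4]
gripper_width: 0.723
finger_force: 67.5
```

{"api": "drive_tool", "payload": {
  "grip": [1,1,1],
  "travel": [
    [-0.03,0,0.03],
    [-0.03,0,0],
    [0,0,0]
  ],
  "yaw": [0,0,0]
}}

```text
clock: 28.42
tool_pos: [508.2, 239.3, 221.5]
tool_rot: [-3.142, -0.001, 0.001]
contact_force: [0.4, 0.1, -3.6]
gripper_width: 0.721
finger_force: 67.4
```

{"api": "drive_tool", "payload": {
  "grip": [1,1,1],
  "travel": [
    [0.02,0,0.02],
    [0.02,0,0],
    [0,0,0]
  ],
  "yaw": [0,0,0]
}}

```text
clock: 28.8
tool_pos: [508.4, 239.4, 221.2]
tool_rot: [-3.142, 0.0, 0.001]
contact_force: [-0.6, 0.5, -0.3]
gripper_width: 0.723
finger_force: 67.6
```

{"api": "drive_tool", "payload": {
  "grip": [0.8,0.6,0.4,0.2,0],
  "travel": [
    [0,0,0],
    [0,0,0],
    [0,0,0],
    [0,0,0],
    [0,0,0]
  ],
  "yaw": [0,0,0,0,0]
}}

```text
clock: 29.42
tool_pos: [508.5, 239.4, 221.2]
tool_rot: [3.142, -0.0, 0.001]
contact_force: [0.2, -0.9, 0.2]
gripper_width: 0.979
finger_force: 0.0
```

{"api": "drive_tool", "payload": {
  "grip": [0,0,0],
  "travel": [
    [0,0,0],
    [0,0,0],
    [0,0,0]
  ],
  "yaw": [0,0,0]
}}

```text
clock: 29.8
tool_pos: [508.3, 239.4, 221.1]
tool_rot: [3.142, 0.0, 0.001]
contact_force: [0.6, -0.7, -0.3]
gripper_width: 1.003
finger_force: 0.0
```

{"api": "drive_tool", "payload": {
  "grip": [0,0,0,0,0],
  "travel": [
    [0,0,-1],
    [0,0,-3],
    [0,0,-4],
    [0,0,-3],
    [0,0,0]
  ],
  "yaw": [0,0,0,0,0]
}}

```text
clock: 30.42
tool_pos: [508.9, 239.4, 333.4]
tool_rot: [-3.14, -0.002, 0.001]
contact_force: [0.2, 1.2, -0.3]
gripper_width: 0.996
finger_force: 0.0
```

Run:
```python
from h import *
im=r.capture("wrist")
cv2.imwrite("pics/w5.png",cv2.resize(im[:,:,::-1],(640,480),interpolation=cv2.INTER_CUBIC))
```

```text
(no output)
```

View pics/w5.png

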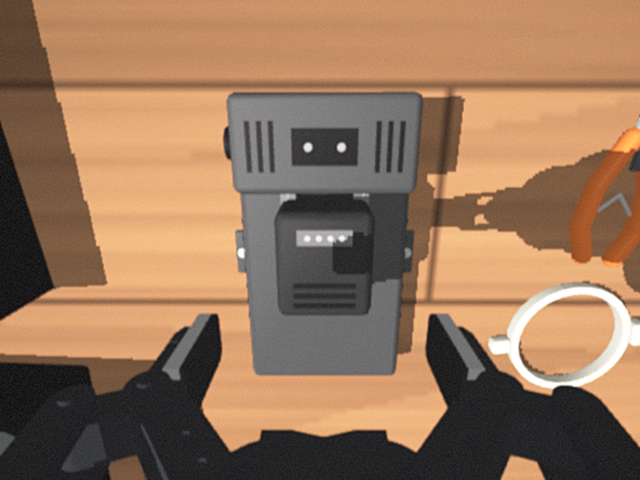

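```bash
python3 -c "
from workcell import r
print(r.finish_job())"
```

```text
the job is handed in; nothing more can be done
None
```

The battery pack is in the charger and let go, and the job was handed in at about 30 s of the 67 s limit: it slid in under the rails and hood, rode over the catch, and came up against the terminal block at about 13 N of push; the catch cannot be seen, but the forces dropping back to free-carry levels there indicate it sprung into the notch.

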